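Feel for the concealed release key of the label printer and pop its roll cover

TASK

The label printer on the counter needs a new roll: rest the fingertips lightly on the printer's flat top about six centimetres from the middle of the flush release key, and feel across the top, in touch with it, until you come to the key. Then press the key in so that the roll cover springs up and stays open, and move clear. Lift and move nothing that stands about, and do not lean hard on the printer.

Things in the scene. Friction and masses are not known exactly. Their poses are not given: they have to be found in the camera images.
- printer: Fixed label printer, light grey flat top, dark case, 260 (x) x 420 (y) x 110 mm high. Origin: centre of underside; x points from the label slot (front) to the cover, z up. Top at z 110: three flush tiles in a row, each 70 (x) x 90 (y), centres x -70, y -90/0/90, any order; plain flat strips x -130 to -105 and -35 to 20; roll cover x 22 to 122. Yaw up to 0.3 rad.
- key_tile: The tile that holds the release key: fixed, same light grey as the rest, with a rectangular well 48 mm (x) by 68 mm (y) in its middle, in which the key sits. Origin: centre of the tile's underside, 30 mm below the flat top; axes parallel to the printer's. It is in any one of the three tile places.
- vent_tile: Decoy tile, fixed: a grille of six parallel bars along x with dark 5.5 mm gaps, 1.5 mm deep; nothing moves. Origin as for key_tile.
- screw_tile: Decoy tile, fixed: plain but for a 22 mm square recess 1.5 mm deep with a dark 16 mm screw head; nothing moves. Origin as for key_tile.
- key_top (a point): Middle of the release key's upper face; moves with it. Light grey oblong with round ends, 44 (printer x) x 64 mm (printer y), in a well 2 mm wider all round with a dark gap; its face lies 1.5 mm below the flat top when out. Shut fingertips enter the well if their longer side lies along the printer's y.
- key (a joint): Travel of the release key straight down: 0 out, 0.006 m fully in. It resists with up to about 6 N; pressed in by about 4 mm it frees the cover, and springs back out when let go.
- cover (a joint): Angle of the roll cover: 0 shut (flush with the flat top), about 0.3 rad sprung open. Locked while the key is out; springs open by itself within about a second once the key is pressed, its edge rising about 30 mm.
- cover_edge (a point): Middle of the roll cover's free edge (the edge nearest the tiles), at its upper face. The cover is 100 mm (printer x) by 384 mm by 8 mm, hinged at its far edge, same light grey.
- label_roll: Bystander, loose: roll of white labels, 56 mm across, 30 mm high, lying on the printer's flat top, at the left (+y) end of the row of tiles. Origin: centre of its underside.
- tape_roll: Bystander, loose: brown roll of tape, 90 mm across, 48 mm high, lying on the counter left of the printer. Origin: centre of its underside.
- stapler: Bystander, loose: black stapler, 150 by 34 by 58 mm, on the counter in front and to the right. Origin: centre of its underside.
- small_carton: Bystander, loose: cardboard carton 120 by 90 by 60 mm, right of the printer. Origin: centre of its underside.
- pen_cup: Bystander, loose: empty metal pen cup, 72 mm across, 85 mm high, left of the printer. Origin: centre of its underside.
- tag_stack: Bystander, loose: pad of white tags 90 by 60 by 22 mm, on the counter in front and to the left. Origin: centre of its underside.

How it is judged:
By the outcome, as a careful person would: the job done as asked, in the order asked, and still so for the second after the job is handed in, with the robot touching nothing.
It also fails if it takes over 38 s, if anything falls off the work surface, if the arm or the gripper's body presses on something with over 40 N, if the wrist force passes 120 N, or if a joint passes its speed limit or range.

ROBOT

A 7-joint arm with a two-finger parallel gripper is mounted at the origin on the work surface. World frame = base frame: x ahead of the robot, y to its left, z up, the work surface at z = 0. Lengths are in m, angles in rad, forces in N, time in s.
With the tool pointing down it reaches from about 0.425 to 0.95 m from the base axis. Payload 4.7 kg.
Tool frame: the origin (TCP) lies between the finger pads; the fingertips stand 19 mm ahead of it and the grasp point (between the pads) is the TCP; z points along the fingers, y is the line along which they close (so a half turn about z gives the same grasp; the last joint's range is limited). The gripper opens to 87 mm and grips with 3 to 60 N. Pads are 19 mm wide; open, the fingers measure 117 mm over their backs; the gripper's body (75 mm by 190 mm) begins 51 mm behind the grasp point.
Start: joints at [1.284, 0.469, -0.049, 1.532, 0.024, 1.141, -0.082], TCP at [0.172, -0.653, 0.242] pointing down, gripper open.
Joint ranges: [-2.59, 2.59], [-0.33, 1.99], [-1.39, 1.29], [0.1, 2.45], [-1.04, 4.18], [0.21, 1.99], [-2.66, 2.66]. Speed limits (rad/s): [2.57, 2.57, 3.14, 3.14, 3.14, 3.14, 3.14].

INTERFACE

Orientations are given as a unit quaternion [w, x, y, z].
In Python, from workcell import monitor, imaging, workorder gives the robot as it stands.
- The arm moves only by the tool send_rows, never from a script. Its argument "plan" is a list of rows, each a list of 7 numbers: the turn, a rotation vector about the tool's x, y, z in degrees, then the shift along the tool's x, y, z in cm, then the finger opening in cm, from 0 to 8.7. A call has 1 to 12 rows; each row shifts and turns the commanded pose from where the row before left it, along the tool's axes as they then stand; what a row does not reach is not made up. A row lasts 1/10 s, in which the tool goes at most 50 mm and 8.59 degrees, less where a joint would pass 70% of its speed; a pose out of reach is approached as far as the arm can. A call is refused whole if a number of a shift passes 5 or a number of a turn 8.59, either way. A call with a gripper value outside its range is refused whole. The fingers move at their own pace and stop on an object; the grip force is fixed at half the most. Time passes only in rows, so rows that do not move let the fingers close. It gives the time, the measured TCP pose, the force, the opening and the grip force at its end, in the units of the state.
- monitor.get_state(): the state, without advancing time (a new reading comes with each control period).
- imaging.get_image(name): name is "side" or "top"; returns (picture, depth): 400x640x3 uint8, red, green, blue; 400x640 float32, m along the optical axis (not along the pixel's ray), 0 where there is no reading.
- imaging.camera_params(name): a dict with "fx", "fy", "cx", "cy" (pixels), "distortion" ([k1, k2, p1, p2, k3] as OpenCV has them; the pictures are not rectified), "world_from_camera" (4x4, takes a point from camera to world coordinates). Camera axes: x right, y down, z forward; pixel columns grow to the right and rows downward; lengths in m; the calibration is good to about 2 mm. A picture is of the moment at which its call begins. camera_params takes no time and is no camera call.
- workorder.hand_in(): hands the job in; it is judged then, once.
The state is a dict: "time_s": time; "joint_positions": joint angles; "dq": joint speeds; "joint_efforts": joint torques, N m; "tool_pos": TCP position; "eef_rot": TCP orientation; "wrist_force": force on the tool from outside, world axes, zero at the start; "wrist_torque": the same for the moment, N m; "finger_gap": finger opening in m; "finger_force": force on a finger pad.
Only numpy, scipy, OpenCV 4.12 (cv2) and the standard library are available. Lean on these libraries where they do the work, as an engineer would, in place of code of your own. Each camera call takes 0.05 s, during which the arm holds its last target. There are 200 camera calls.

## Working session

There is one attempt and no reset: what is moved stays moved. The work goes in short steps, Python scripts to look and compute and a tool call to move; the robot and the scene stay as the last step left them, time stands still between calls to the robot, and variables do not carry over. Pictures are saved under pics/ and viewed, at most 10 in all, crops included, and the job is handed in when it is done.

Besides the shell and the picture viewer there is one more tool, called after "Request:" as a command line: name --pt "numbers of a row" for each row, then --argument value for the rest. send_rows: Moves the arm, as the interface text tells. Its arguments: {"type":"object","properties":{"plan":{"type":"array","items":{"type":"array","items":{"type":"number"}}}},"required":["plan"]}

```bash
mkdir -p pics
python3 - <<'E'
from workcell import monitor, imaging
import cv2,numpy as np
for n in("top","side"):
    im,d=imaging.get_image(n); cv2.imwrite(f"pics/{n}0.png",im[...,::-1]); np.savez(f"{n}0.npz",im=im,d=d)
    p=imaging.camera_params(n); print(n,p)
s=monitor.get_state(); print(s)
E
```

```text
top {'fx': 381.47333898260274, 'fy': 381.47333898260274, 'cx': 312.9048518114778, 'cy': 196.67501509767425, 'distortion': array([-0.03030701,  0.        ,  0.        ,  0.        ,  0.        ]), 'world_from_camera': array([[-8.47676960e-04, -9.96312986e-01,  8.57887880e-02,
         4.31120919e-01],
       [-9.99994781e-01,  1.11200270e-03,  3.03338234e-03,
        -1.21104038e-03],
       [-3.11759558e-03, -8.57857690e-02, -9.96308728e-01,
         1.26085210e+00],
       [ 0.00000000e+00,  0.00000000e+00,  0.00000000e+00,
         1.00000000e+00]])}
side {'fx': 461.4275725892258, 'fy': 461.4275725892258, 'cx': 321.0972182575348, 'cy': 202.1290087153538, 'distortion': array([-0.02906331,  0.        ,  0.        ,  0.        ,  0.        ]), 'world_from_camera': array([[-0.99055322, -0.10009569,  0.09372929,  0.43684446],
       [-0.13701657,  0.75010829, -0.64696524,  0.80063957],
       [-0.00554869, -0.65369596, -0.75673695,  1.06600551],
       [ 0.        ,  0.        ,  0.        ,  1.        ]])}
{'time_s': 0.1, 'joint_positions': array([ 1.28407401,  0.46939673, -0.04857777,  1.53355132,  0.02411149,
        1.14102982, -0.08224935]), 'dq': array([-0.00154434, -0.00199513,  0.00089702, -0.00198708,  0.0002019 ,
        0.00135263,  0.00160288]), 'joint_efforts': array([ 1.40645028e-03, -5.09171176e+01, -8.08676449e-02, -2.36829239e+01,
       -6.14624494e-02,  3.44675558e-02,  6.49702679e-05]), 'tool_pos': array([ 0.17198085, -0.65220211,  0.24058988]), 'eef_rot': array([-8.86054957e-04,  9.91697644e-01,  1.28588388e-01, -1.55796849e-04]), 'wrist_force': array([-0.11974492,  0.0306888 , -1.38004395]), 'wrist_torque': array([-0.00166128, -0.00626391, -0.03668183]), 'finger_force': 0.0, 'finger_gap': 0.08685417295499641}
```

View pics/top0.png

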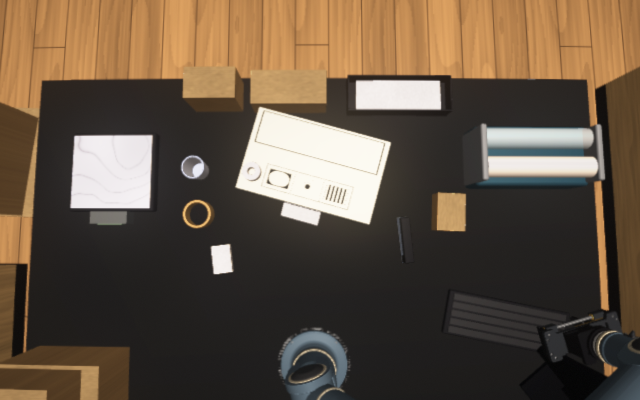

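View pics/side0.png

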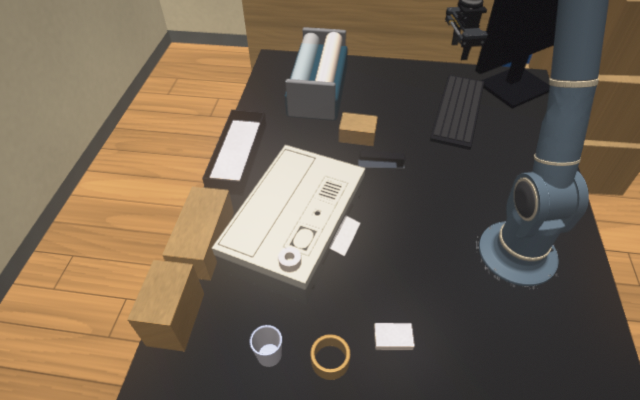

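The top view shows the key (dark oval ring) near pixel (279,179), the screw at (307,187), the vent at (337,195) and the label roll at (253,172). The key is in the +y tile place. The side view agrees. Next I'll rectify the image onto the printer-top plane.

```bash
cat > h.py <<'E'
import numpy as np,cv2
from workcell import imaging
def proj(n,P):
    p=imaging.camera_params(n);K=np.array([[p['fx'],0,p['cx']],[0,p['fy'],p['cy']],[0,0,1]])
    T=np.linalg.inv(p['world_from_camera'])
    return cv2.projectPoints(np.asarray(P,float).reshape(-1,1,3),cv2.Rodrigues(T[:3,:3])[0],T[:3,3],K,p['distortion'])[0][:,0]
def back(n,uv,z):
    p=imaging.camera_params(n);K=np.array([[p['fx'],0,p['cx']],[0,p['fy'],p['cy']],[0,0,1]]);T=p['world_from_camera']
    u=cv2.undistortPoints(np.asarray(uv,float).reshape(-1,1,2),K,p['distortion'])[:,0]
    r=np.c_[u,np.ones(len(u))]@T[:3,:3].T
    return T[:3,3]+r*((z-T[2,3])/r[:,2])[:,None]
def depthpts(n,d):
    p=imaging.camera_params(n);v,u=np.mgrid[:400,:640];K=np.array([[p['fx'],0,p['cx']],[0,p['fy'],p['cy']],[0,0,1]]);T=p['world_from_camera']
    x=cv2.undistortPoints(np.stack([u,v],-1).reshape(-1,1,2).astype(float),K,p['distortion'])[:,0]
    return (np.c_[x,np.ones(len(x))]*d.reshape(-1,1)@T[:3,:3].T+T[:3,3]).reshape(400,640,3)
E
python3 - <<'E'
from h import *
k=back("top",[(279,179),(307,187),(337,195),(253,172)],.11);print(k.round(4))
Y=(k[0]-k[2])[:2];a=np.arctan2(Y[1],Y[0])-np.pi/2;print("yaw",a)
for n in("top","side"):
    f=np.load(f"{n}0.npz");P=depthpts(n,f["d"])
    m=(abs(P[...,2]-.11)<.012)&(np.hypot(P[...,0]-.55,P[...,1]-.02)<.33)&(f["im"].min(-1)>120)
    q=P[m];m2=m.astype(np.uint8);nn,l,st,c=cv2.connectedComponentsWithStats(m2);i=1+st[1:,4].argmax();q=P[l==i]
    r=cv2.minAreaRect(q[:,:2].astype(np.float32)*1000);print(n,np.median(q[:,2]),r)
# rectified, 1 px= .5mm ; view up=+x left=+y
    c0=np.array([.49,.04]);X,Y=np.meshgrid(np.arange(700),np.arange(500))
    wx=c0[0]+(250-Y)*.0005;wy=c0[1]+(350-X)*.0005
    uv=proj(n,np.stack([wx,wy,np.full_like(wx,.11)],-1)).astype(np.float32).reshape(500,700,2)
    cv2.imwrite(f"pics/{n}r.png",cv2.remap(f["im"][...,::-1].copy(),uv,None,cv2.INTER_CUBIC))
a=cv2.imread("pics/topr.png");b=cv2.imread("pics/sider.png")
cv2.imwrite("pics/both.png",cv2.resize(np.vstack([a,b]),None,fx=.6,fy=.6,interpolation=cv2.INTER_AREA))
E
```

```text
[[ 0.5843  0.1054  0.11  ]
 [ 0.5597  0.0202  0.11  ]
 [ 0.5352 -0.0707  0.11  ]
 [ 0.6059  0.1849  0.11  ]]
yaw -0.2717837119476856
top 0.10914062382384393 ((630.9049682617188, 2.721221923828125), (420.8213806152344, 261.861328125), 74.48851776123047)
side 0.10842082221500171 ((627.654541015625, 2.243133544921875), (425.1051940917969, 263.1725158691406), 74.24182891845703)
```

View pics/both.png

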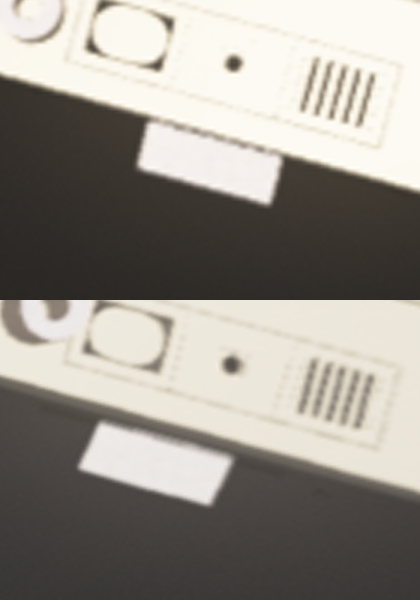

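The rectified view puts the key centre at about (0.585, 0.107). Printer yaw is about -0.272 and its centre about (0.629, 0.002). I'll start on the plain strip, 6 cm from the key on the +x side, at about (0.643, 0.091).

Request:
send_rows --pt "0 0 0 3.58 -3.32 0 0" --pt "0 0 0 3.58 -3.32 0 0" --pt "0 0 0 3.58 -3.32 0 0" --pt "0 0 0 3.58 -3.32 0 0" --pt "0 0 0 3.58 -3.32 0 0" --pt "0 0 0 3.58 -3.32 0 0" --pt "0 0 0 3.58 -3.32 0 0" --pt "0 0 0 3.58 -3.32 0 0" --pt "0 0 0 3.58 -3.32 0 0" --pt "0 0 0 3.58 -3.32 0 0" --pt "0 0 0 3.58 -3.32 0 0" --pt "0 0 0 3.58 -3.32 0 0"

```text
time_s: 1.3
tool_pos: [0.4864, -0.1562, 0.2414]
eef_rot: [0.0, 0.992, 0.128, -0.0]
wrist_force: [1.1, -0.1, 0.1]
finger_gap: 0.0025
finger_force: 0.0
```

Request:
send_rows --pt "0 0 0 3.58 -3.32 0 0" --pt "0 0 0 3.58 -3.32 0 0" --pt "0 0 0 3.58 -3.32 0 0" --pt "0 0 0 3.58 -3.32 0 0" --pt "0 0 0 3.58 -3.32 0 0" --pt "0 0 0 3.58 -3.32 0 0" --pt "0 0 7.6 0 0 0 0" --pt "0 0 7.6 0 0 0 0" --pt "0 0 7.6 0 0 0 0" --pt "0 0 7.6 0 0 0 0" --pt "0 0 0 0 0 0 0" --pt "0 0 0 0 0 0 0"

```text
time_s: 2.5
tool_pos: [0.6427, 0.0895, 0.2412]
eef_rot: [0.0, 0.991, -0.135, -0.0]
wrist_force: [0.2, 0.1, -0.7]
finger_gap: 0.0002
finger_force: 0.0
```

Request:
send_rows --pt "0 0 0 0 0 2.5 0" --pt "0 0 0 0 0 2.5 0" --pt "0 0 0 0 0 2.5 0" --pt "0 0 0 0 0 2 0" --pt "0 0 0 0 0 1 0" --pt "0 0 0 0 0 0.2 0" --pt "0 0 0 0 0 0 0" --pt "0 0 0 0 0 0 0" --pt "0 0 0 0 0 0 0"

```text
time_s: 3.4
tool_pos: [0.6436, 0.0896, 0.1358]
eef_rot: [-0.0, 0.991, -0.136, 0.001]
wrist_force: [0.1, 0.1, 0.2]
finger_gap: 0.0005
finger_force: 0.0
```

Run:
```python
from workcell import monitor
s=monitor.get_state();print(s["tool_pos"],s["wrist_force"])
```

```text
[0.6435865  0.08962355 0.13577562] [0.13393371 0.11087808 0.18245287]
```

Request:
send_rows --pt "0 0 0 0 0 0.2 0" --pt "0 0 0 0 0 0.1 0" --pt "0 0 0 0 0 0.1 0" --pt "0 0 0 0 0 0.1 0" --pt "0 0 0 0 0 0 0" --pt "0 0 0 0 0 0 0"

```text
time_s: 4.0
tool_pos: [0.6429, 0.0895, 0.1295]
eef_rot: [0.0, 0.991, -0.136, 0.0]
wrist_force: [-1.2, 0.8, 0.4]
finger_gap: 0.0004
finger_force: 0.1
```

Request:
send_rows --pt "0 0 0 0 0 0.05 0" --pt "0 0 0 0 0 0 0" --pt "0 0 0 0 0 0 0"

```text
time_s: 4.3
tool_pos: [0.6429, 0.0895, 0.1295]
eef_rot: [0.0, 0.991, -0.136, 0.0]
wrist_force: [-1.7, 0.3, 4.9]
finger_gap: 0.0008
finger_force: 2.3
```

Contact is light, about 5 N. Now I slide along -x towards the key.

Request:
send_rows --pt "0 0 0 -0.3 0 0 0" --pt "0 0 0 -0.3 0 0 0" --pt "0 0 0 -0.3 0 0 0" --pt "0 0 0 -0.3 0 0 0"

```text
time_s: 4.7
tool_pos: [0.6319, 0.0927, 0.1295]
eef_rot: [-0.0, 0.991, -0.136, 0.001]
wrist_force: [2.6, -0.7, 3.4]
finger_gap: 0.0005
finger_force: 1.8
```

Request:
send_rows --pt "0 0 0 -0.3 0 0 0" --pt "0 0 0 -0.3 0 0 0" --pt "0 0 0 -0.3 0 0 0" --pt "0 0 0 -0.3 0 0 0" --pt "0 0 0 -0.3 0 0 0" --pt "0 0 0 -0.3 0 0 0"

```text
time_s: 5.3
tool_pos: [0.6144, 0.0976, 0.1295]
eef_rot: [-0.0, 0.991, -0.136, 0.001]
wrist_force: [4.1, -1.1, 4.9]
finger_gap: 0.0002
finger_force: 2.6
```

Request:
send_rows --pt "0 0 0 -0.3 0 0 0" --pt "0 0 0 -0.3 0 0 0" --pt "0 0 0 -0.3 0 0 0"

```text
time_s: 5.6
tool_pos: [0.6056, 0.1, 0.1294]
eef_rot: [-0.0, 0.991, -0.136, 0.001]
wrist_force: [3.8, -1.3, 4.7]
finger_gap: 0.0003
finger_force: 2.5
```

Request:
send_rows --pt "0 0 0 -0.3 0 0 0" --pt "0 0 0 -0.2 0 0 0"

```text
time_s: 5.8
tool_pos: [0.6004, 0.1014, 0.1292]
eef_rot: [-0.0, 0.991, -0.136, 0.0]
wrist_force: [4.2, -0.6, 3.6]
finger_gap: 0.0005
finger_force: 2.2
```

Request:
send_rows --pt "0 0 0 -0.2 0 0 0"

```text
time_s: 5.9
tool_pos: [0.5972, 0.1019, 0.1285]
eef_rot: [0.0, 0.991, -0.136, -0.001]
wrist_force: [0.1, -0.4, -0.8]
finger_gap: 0.0004
finger_force: 0.0
```

Request:
send_rows --pt "0 0 0 -0.2 0 0 0"

```text
time_s: 6.0
tool_pos: [0.5949, 0.1024, 0.128]
eef_rot: [0.001, 0.991, -0.136, -0.002]
wrist_force: [1.2, 0.3, 0.8]
finger_gap: 0.0003
finger_force: 0.5
```

The fingers dropped into the well at about x 0.599, as predicted. I'll centre on the key, then press.

Request:
send_rows --pt "0 0 0 -0.3 -0.05 0 0" --pt "0 0 0 -0.3 -0.05 0 0" --pt "0 0 0 -0.3 -0.05 0 0" --pt "0 0 0 0 0 0 0"

```text
time_s: 6.4
tool_pos: [0.5873, 0.1067, 0.1286]
eef_rot: [0.0, 0.991, -0.136, -0.001]
wrist_force: [1.1, 0.4, 0.2]
finger_gap: 0.0007
finger_force: 0.0
```

Request:
send_rows --pt "0 0 0 0 0 0.1 0" --pt "0 0 0 0 0 0.1 0" --pt "0 0 0 0 0 0.1 0" --pt "0 0 0 0 0 0.1 0" --pt "0 0 0 0 0 0.1 0" --pt "0 0 0 0 0 0 0" --pt "0 0 0 0 0 0 0" --pt "0 0 0 0 0 0 0"

```text
time_s: 7.2
tool_pos: [0.5883, 0.1063, 0.124]
eef_rot: [-0.0, 0.991, -0.136, -0.0]
wrist_force: [-1.4, 0.3, 3.9]
finger_gap: 0.0007
finger_force: 1.7
```

Request:
send_rows --pt "0 0 0 0 0 0.1 0" --pt "0 0 0 0 0 0.05 0" --pt "0 0 0 0 0 0 0" --pt "0 0 0 0 0 0 0" --pt "0 0 0 0 0 0 0" --pt "0 0 0 0 0 0 0" --pt "0 0 0 0 0 0 0" --pt "0 0 0 0 0 0 0" --pt "0 0 0 0 0 0 0" --pt "0 0 0 0 0 0 0"

```text
time_s: 8.2
tool_pos: [0.5883, 0.1063, 0.1225]
eef_rot: [0.0, 0.991, -0.136, -0.0]
wrist_force: [-2.8, 1.5, 4.1]
finger_gap: 0.0005
finger_force: 2.2
```

Run:
```python
from h import *
n="side";im,d=imaging.get_image(n);cv2.imwrite("pics/side1.png",cv2.resize(im[100:330,180:480,::-1],None,fx=2,fy=2))
```

```text
(no output)
```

View pics/side1.png

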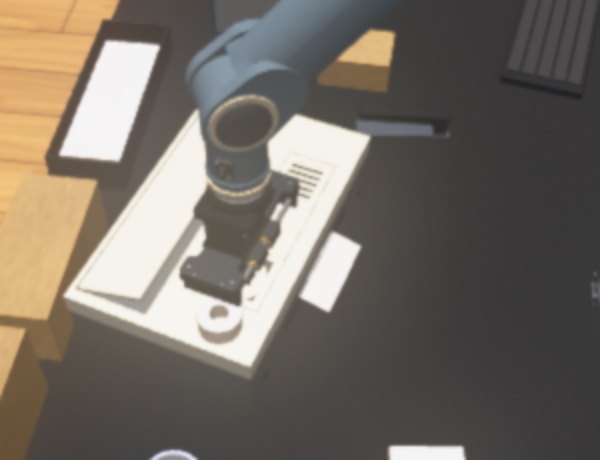

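The crop shows the cover open: its edge is raised, with a shadow near crop pixel (150,300). The label roll is still in place at (220,318). I'll lift clear.

Request:
send_rows --pt "0 0 0 0 0 -0.5 0" --pt "0 0 0 0 0 -1 0" --pt "0 0 0 0 0 -2.5 0" --pt "0 0 0 0 0 -3 0" --pt "0 0 0 0 0 -3 0" --pt "0 0 0 0 0 -3 0" --pt "0 0 0 -3 0 -1 0" --pt "0 0 0 -3 0 0 0" --pt "0 0 0 -3 0 0 0" --pt "0 0 0 0 0 0 0" --pt "0 0 0 0 0 0 0" --pt "0 0 0 0 0 0 0"

```text
time_s: 9.45
tool_pos: [0.5029, 0.1298, 0.2629]
eef_rot: [-0.0, 0.991, -0.137, 0.001]
wrist_force: [0.3, -0.3, -0.2]
finger_gap: 0.0004
finger_force: 0.0
```

Run:
```python
from h import *
im,d=imaging.get_image("side");cv2.imwrite("pics/side2.png",cv2.resize(im[100:330,180:480,::-1],None,fx=2,fy=2))
```

```text
(no output)
```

View pics/side2.png

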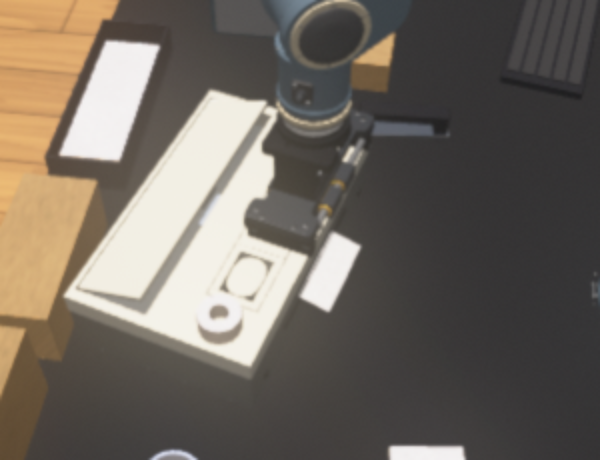

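The cover is still open (edge from about (150,300) to (270,105)), the key at (247,275) is back out, the roll hasn't moved, and the arm is clear.

```bash
python3 -c "
from workcell import workorder;print(workorder.hand_in())"
```

```text
the job is handed in; nothing more can be done
None
```

I found the release key by light touch from about 6 cm away and pressed it; the roll cover sprang open and stayed open, the label roll on the printer did not move, the arm is clear, and the job was handed in at about 9.5 s.

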